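Put the stray coffee capsule away in the sliding-lid box

TASK

Put the loose green coffee capsule away in the storage box. The lid has no handle: press on top of it with closed fingers, firmly enough to grip but gently, and drag it back out of the front of the box until it is fully open; stand the capsule upright on the floor of the box and let go, then slide the lid fully shut again. Leave the bottle opener, the mug and the spice jar where they are.

Things in the scene. Friction and masses are not known exactly. Their poses are not given: they have to be found in the camera images.
- box: Storage box fixed to the worktop: white base 190 x 125 mm, 45 mm tall, in a wooden collar 204 x 139 mm. Origin: centre of the underside; x runs from its front (robot side) to its rear, y along its width, z up. The collar is height-adjustable and its height is not measured: its rim (sides and rear) stands 62 to 80 mm above the origin. A force over 22 N on box or lid damages it.
- press_zone (a point): Fixed point 58 mm above the box origin, the lowest the top of the unpressed lid can lie; it lies 0 to 18 mm higher (4 mm below the rim), so feel for it. The flat grey lid, 197 x 123 x 6 mm, covers the whole box when shut, with no edge to hook; a flush black rubber grip patch, 100 mm along x, 60 mm along y, is centred here when shut and travels with the lid.
- lid (a joint): Lid travel: 0 = shut, grows as it comes out at the front (box -x), 0.100 m = fully open at a stop; stays where left. It is sprung: sinks from about 2.5 N, evenly to 4.5 mm at about 20 N (bottomed out), and rises when released. Runners resist with about 6 N: 8 to 15 N of press drags it, as finger friction varies; if it slips, press a little harder.
- box_in (a point): Centre of the box's inner floor, 5 mm above the box origin, same axes. The inner room is 180 mm (x) by 115 mm (y); with the lid open the rear half, x = 0 to +90 mm, is free from above, so 45 mm behind this point is the middle of the opening.
- capsule: Green coffee capsule, a cup that widens upwards to a pale foil-covered rim 54 mm across, 34 mm tall, 14 g, loose, standing foil up on the worktop to the left or right of the box. Origin: centre of its underside; z up. Pinch it across the upper part from above.
- opener: Bottle opener with black handle lying flat, 174 mm long (its x), 41 mm wide, 20 mm tall, on the other side of the box; leave it. Origin: centre of its underside.
- mug: White mug, 78 mm across, 97 mm tall, behind the box to the left; leave it. Origin: underside.
- jar: Spice jar with black cap, 44 mm across, 96 mm tall, behind the box to the right; leave it. Origin: centre of its underside.
Things that resemble listed ones, but are neither listed nor needed, are in the scene too. There is more than one size of the capsule; the job needs the smallest.

How it is judged (in metres and radians):
On the way, in this order (a step that is already met when the one before it is completed fails the run):
1. the lid is dragged open (at least 85 mm) (value of joint lid above 0.085 m), for 0.2 s.
2. the capsule stands upright on the floor of the box, let go (x of capsule in the frame of box between -0.09 and 0.09 m and y of capsule in the frame of box between -0.058 and 0.058 m and z of capsule in the frame of box below 0.012 m and angle between capsule's own z axis and vertical below 0.2 rad and contact force between capsule and the fingers below 0.05 N), for 0.2 s.
At the end, for the whole second after the job is handed in: The lid is shut to within 6 mm and the capsule stands at rest inside the box, on its floor and upright to within about 11 degrees (value of joint lid below 0.006 m and x of capsule in the frame of box between -0.09 and 0.09 m and y of capsule in the frame of box between -0.058 and 0.058 m and z of capsule in the frame of box below 0.012 m and angle between capsule's own z axis and vertical below 0.2 rad and linear speed of capsule below 0.02 m/s); the robot touches nothing.
It fails at once if the robot presses or pushes the box or its lid with more than 22 N (contact force between box and the arm above 22 N or contact force between box and the fingers above 22 N).
It fails at once if the bottle opener, mug or jar is moved by more than 25 mm (distance of any of opener, mug, jar from where it was at the start of the episode above 0.025 m).
It also fails if it takes over 69 s, if anything falls off the work surface, if the arm or the gripper's body presses on something with over 40 N, if the wrist force passes 120 N, or if a joint passes its speed limit or range.

ROBOT

A 6-joint arm with a two-finger parallel gripper is mounted at the origin on a cart in front of the work surface, level with it; the furniture and walls round the work are solid. World frame = base frame: x ahead of the robot, y to its left, z up, the work surface at z = 0. Lengths are in mm, angles in degrees, forces in N, time in s.
With the tool pointing down it reaches from about 300 to 850 mm from the base axis. Payload 4.2 kg.
Tool frame: the origin (TCP) lies between the finger pads; the fingertips stand 14 mm ahead of it and the grasp point (between the pads) lies 5 mm behind it (env.finger_overhang is the distance from the TCP to the fingertips, in mm); z points along the fingers, y is the line along which they close (so a half turn about z gives the same grasp; the last joint's range is limited). The gripper opens to 91 mm and grips with 3 to 60 N. Pads are 32 mm wide; open, the fingers measure 118 mm over their backs; the gripper's body (76 mm by 178 mm) begins 60 mm behind the grasp point.
Start: joints at [74.485, 18.312, 89.639, -0, 72.044, -1.146], TCP at [142.704, 557.025, 227.976] pointing down, gripper open.
Joint ranges: [-177.97, 177.97], [-48.28, 115.42], [12.27, 149.76], [-77.06, 257.06], [2.81, 150.46], [-146.56, 146.56]. Speed limits (degrees/s): [147.25, 147.25, 180, 180, 180, 180].

INTERFACE

Orientations are given as [roll, pitch, yaw] about the fixed x, y, z axes, in that order (R = Rz(yaw) Ry(pitch) Rx(roll)).
In Python, from workcell import status, cams, env, finder gives the robot as it stands.
- The arm moves only by the tool apply_moves, never from a script. Its argument "increments" is a list of rows, each a list of 7 numbers: the opening, from -1 (shut) to 1 (fully open), then the shift along the world's x, y, z in m, then the turn, a rotation vector about the world's x, y, z in degrees. In form: [[gripper, x, y, z, ax, ay, az], ...]. A call has 1 to 5 rows; each row shifts and turns the commanded pose from where the row before left it; what a row does not reach is not made up. A row lasts 1/12 s, in which the tool goes at most 41.7 mm and 7.16 degrees, less where a joint would pass 70% of its speed; a pose out of reach is approached as far as the arm can. A call with a gripper value outside its range is refused whole. The fingers move at their own pace and stop on an object; "newtons" is the grip in N (left out, the last holds). Time passes only in rows, so rows that do not move let the fingers close. It gives the time, the measured TCP pose, the force, the opening and the grip force at its end, in the units of the state.
- status.state(): the state, without advancing time (a new reading comes with each control period).
- cams.grab_frame(name): name is "scene" or "top" or "wrist"; returns a dict with "color" (420x560x3 uint8, red, green, blue), "intrinsics" (3x3 intrinsics, pixels), "R" (3x3) and "t" (3): a world point X has camera coordinates R X + t. Camera axes: x right, y down, z forward; pixel columns grow to the right and rows downward; lengths in mm; the calibration is good to about 2 mm. A picture is of the moment at which its call begins. There is no depth.
- env.job_done(): hands the job in; it is judged then, once.
Trained networks look in the newest picture that a camera, given by its name, has taken for a name from the list of things; names that differ only in an ending like _2 or _b are one class to them, and where a whole thing is asked for, a point or a joint stands for the part that bears it (a point fixed in the world has none). Each returns a list of dicts, best first, with "score" (0 to 1); they miss things now and then, are a little off and sometimes report something else, mostly with a low value. They report only what shows in the picture. A call takes as long as a camera call. They do not tell look-alikes from the thing itself.
- finder.boxes_of(query, camera): "rect" ([left, top, width, height] in pixels, round what is visible of it).
- finder.trace(query, camera): "pixels" (420x560 bool, what is visible of it) and "rect" ([left, top, width, height] in pixels, round what is visible of it).
The state is a dict: "time_s": time; "qpos": joint angles; "qvel": joint speeds; "effort": joint torques, N m; "ee_pos": TCP position; "ee_rot": TCP orientation; "force": force on the tool from outside, world axes, zero at the start; "torque": the same for the moment, N m; "gripper_width": finger opening in mm; "gripper_force": force on a finger pad.
Only numpy, scipy, OpenCV 4.12 (cv2) and the standard library are available. Lean on these libraries where they do the work, as an engineer would, in place of code of your own. Each camera call takes 0.05 s, during which the arm holds its last target. There are 200 camera calls.

## Working session

There is one attempt and no reset: what is moved stays moved. The work goes in short steps, Python scripts to look and compute and a tool call to move; the robot and the scene stay as the last step left them, time stands still between calls to the robot, and variables do not carry over. Pictures are saved under pics/ and viewed, at most 10 in all, crops included, and the job is handed in when it is done.

Besides the shell and the picture viewer there is one more tool, called after "Call:" by a JSON object that holds its "api" and its "payload". apply_moves: Moves the arm, as the interface text tells. Its arguments: {"type":"object","properties":{"increments":{"type":"array","items":{"type":"array","items":{"type":"number"}}},"newtons":{"type":"number"}},"required":["increments"]}

```bash
mkdir -p pics
cat > h.py <<'E'
import numpy as np, cv2
from workcell import status, cams, env, finder
def grab(n,save=None):
    f=cams.grab_frame(n)
    if save: cv2.imwrite('pics/'+save+'.png',f['color'][:,:,::-1])
    return f
def onplane(f,uv,z):
    K,R,t=np.array(f['intrinsics']),np.array(f['R']),np.array(f['t']).ravel()
    d=R.T@np.linalg.solve(K,[uv[0],uv[1],1.]); c=-R.T@t
    return c+d*(z-c[2])/d[2]
def ray(f,uv):
    K,R,t=np.array(f['intrinsics']),np.array(f['R']),np.array(f['t']).ravel()
    d=R.T@np.linalg.solve(K,[uv[0],uv[1],1.]); return -R.T@t,d/np.linalg.norm(d)
def tri(*rays):
    A=sum(np.eye(3)-np.outer(d,d) for c,d in rays); b=sum((np.eye(3)-np.outer(d,d))@c for c,d in rays)
    return np.linalg.solve(A,b)
def proj(f,X):
    p=np.array(f['intrinsics'])@(np.array(f['R'])@np.array(X)+np.array(f['t']).ravel()); return p[:2]/p[2]
E
python3 - <<'E'
from h import *
s=status.state(); print(s['ee_pos'],s['ee_rot'],s['time_s'],s['force'])
ims=[]
for n in('scene','top'):
    f=grab(n); ims.append(f['color'])
    K=f['intrinsics'];print(n,np.round(-np.array(f['R']).T@np.array(f['t']).ravel()))
    for q in('capsule','box','lid','opener','mug','jar'):
        for d in finder.boxes_of(q,n)[:5]:
            r=d['rect'];c=(r[0]+r[2]/2,r[1]+r[3]/2);print(q,round(d['score'],2),np.round(r),np.round(onplane(f,c,20)))
cv2.imwrite('pics/a.png',cv2.resize(np.hstack(ims)[:,:,::-1],(800,300)))
cv2.imwrite('pics/top.png',cv2.resize(ims[1][:,:,::-1],(800,600),interpolation=cv2.INTER_CUBIC))
cv2.imwrite('pics/scene.png',cv2.resize(ims[0][:,:,::-1],(800,600),interpolation=cv2.INTER_CUBIC))
E
```

```text
[142.59484438 556.5547296  227.13912455] [-1.79900859e+02  3.04476566e-04  1.65629559e+02] 0.0 [-0.57508087  0.36688469  0.07439453]
scene [1236.  186. 1298.]
capsule 0.88 [210. 155.  23.  25.] [ 482. -200.   20.]
capsule 0.87 [148. 180.  27.  28.] [ 616. -338.   20.]
capsule 0.8 [176. 160.  16.  19.] [ 518. -307.   20.]
box 0.81 [237. 183.  64.  81.] [620.  -9.  20.]
opener 0.68 [388. 197.  28.  54.] [517. 353.  20.]
mug 0.94 [353. 256.  35.  42.] [700. 297.  20.]
mug 0.33 [386. 198.  31.  53.] [521. 353.  20.]
jar 0.56 [166. 219.  17.  26.] [ 722. -254.   20.]
top [ 473.   19. 1105.]
capsule 0.92 [384. 200.  31.  26.] [ 621. -344.   20.]
capsule 0.88 [340. 245.  29.  30.] [ 488. -214.   20.]
capsule 0.65 [380. 242.  18.  20.] [ 510. -309.   20.]
box 0.55 [250. 169.  64.  80.] [632. -10.  20.]
lid 0.82 [256. 172.  55.  75.] [631. -15.  20.]
opener 0.62 [145. 221.  21.  59.] [511. 341.  20.]
mug 0.87 [161. 163.  31.  33.] [713. 290.  20.]
```

View pics/top.png

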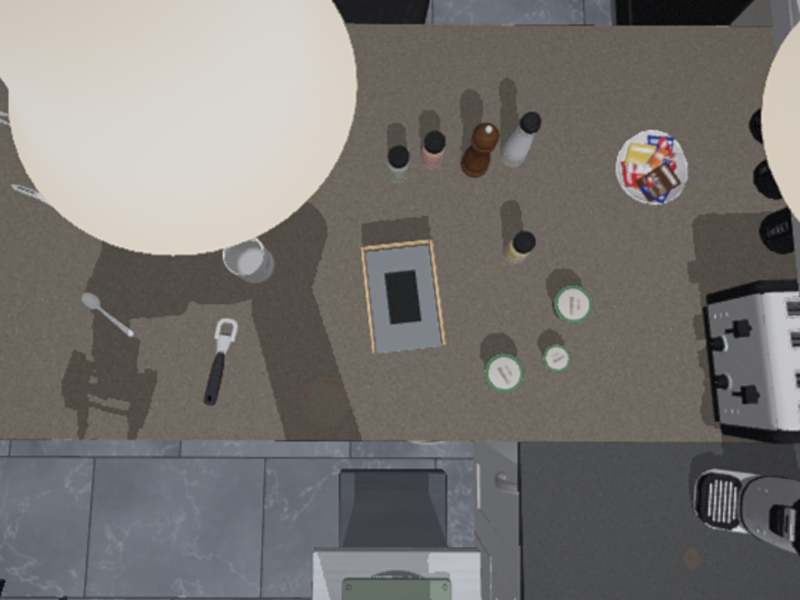

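View pics/scene.png

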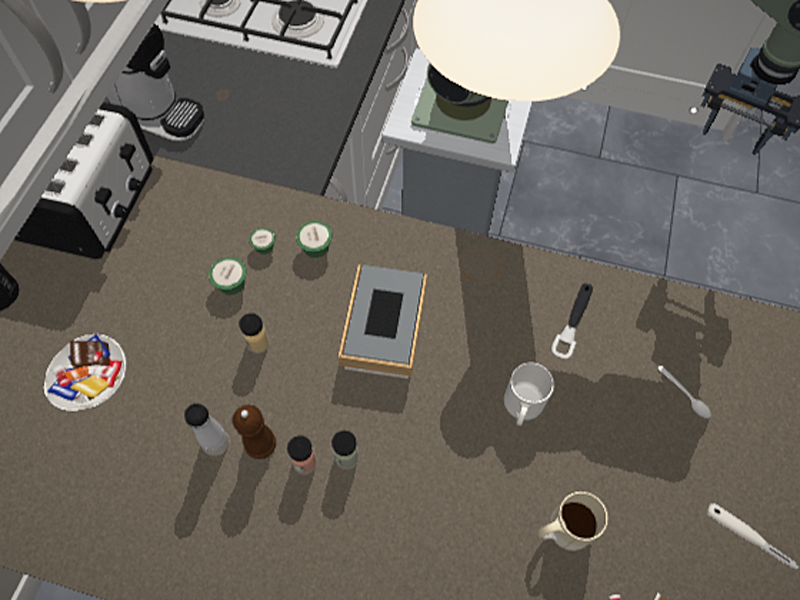

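The top view (800x600 scale) shows three green capsules: one at (504,373), one at (556,357) and one at (572,304). The one at (556,357) is clearly smallest, so it is the likely target. The box is at (403,297) with its black patch in the centre. The opener is at (218,362), the mug at (245,258) and the jar at (521,247). I'll measure from both views and confirm with a crop.

Run:
```python
from h import *
F={n:grab(n) for n in('scene','top')}
pts={}
for n,f in F.items():
    g=f['color'].max(2); x0,y0,x1,y1={'scene':(240,185,300,262),'top':(256,172,311,247)}[n]
    m=np.zeros(g.shape,np.uint8); m[y0:y1,x0:x1]=(g[y0:y1,x0:x1]<45)
    k,l,st,ce=cv2.connectedComponentsWithStats(m); i=1+st[1:,4].argmax()
    ys,xs=np.where(l==i); r=cv2.minAreaRect(np.stack([xs,ys],1).astype(np.float32)); c=ce[i]
    print(n,'patch',st[i],c,r); pts[n]=[c]
    P=[onplane(f,p,64)[:2] for p in cv2.boxPoints(r)]; print(np.round(P,1))
    for d in finder.trace('capsule',n)[:4]:
        ys,xs=np.where(d['pixels']); c=np.array([xs.mean(),ys.mean()]); r=np.array(d['rect']);X=onplane(f,c,34)
        fl=(d['pixels'])&(f['color'].min(2)>130); fy,fx=np.where(fl); cf=np.array([fx.mean(),fy.mean()])
        print('cap',round(d['score'],2),r,np.round(cf,1),np.round(onplane(f,cf,34),1),'width mm',np.round(np.linalg.norm(onplane(f,c-[r[2]/2,0],34)-onplane(f,c+[r[2]/2,0],34))))
        if r[2]<23: pts[n].append(cf)
for i in range(2):
    print(['patch','foil'][i],np.round(tri(*[ray(F[n],pts[n][i]) for n in F]),1))
c=F['top']['color'][180:280,320:430,::-1]; d=F['scene']['color'][140:240,140:250,::-1]
cv2.imwrite('pics/crop.png',cv2.resize(np.hstack([c,d]),None,fx=3.5,fy=3.5,interpolation=cv2.INTER_CUBIC))
```

```text
scene patch [256 203  26  34 646] [268.69659443 219.37770898] ((268.5540771484375, 219.17568969726562), (20.87866973876953, 31.40020751953125), 9.462322235107422)
[[680.1 -29.1]
 [584.5 -43.7]
 [579.   14.5]
 [674.5  27.2]]
cap 0.96 [148.4 175.5  24.6  32.7] [158.6 190.5] [ 614.7 -343.7   34. ] width mm 71.0
cap 0.79 [172.6 159.7  18.9  18.4] [183.  166.4] [ 517.5 -306.2   34. ] width mm 56.0
cap 0.56 [207.  155.7  27.6  26.2] [219.3 164.4] [ 480.6 -205.3   34. ] width mm 82.0
top patch [270 190  24  36 679] [281.62150221 207.65537555] ((281.65869140625, 207.59896850585938), (34.292903900146484, 19.863012313842773), 83.2901611328125)
[[671.9  23.2]
 [678.7 -30.8]
 [584.9 -41.4]
 [578.4  11.9]]
cap 0.89 [339.3 248.8  28.9  25. ] [352.6 260.8] [ 485.8 -205.3   34. ] width mm 80.0
cap 0.68 [386.5 197.7  29.2  24.6] [401.  212.6] [ 620. -344.   34.] width mm 82.0
cap 0.67 [379.3 243.1  20.5  14.9] [389.5 250.4] [ 514.6 -308.    34. ] width mm 57.0
patch [628.6  -8.6  59.2]
foil [ 514.7 -308.8   29.1]
```

View pics/crop.png

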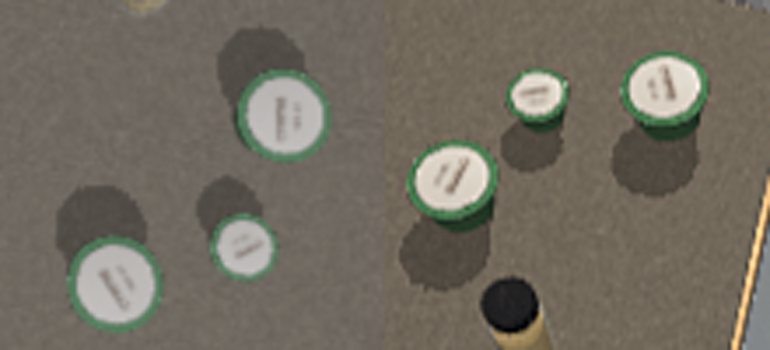

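The crop confirms it. The capsule at native (389,250) top / (183,166) scene is about 56 mm across, against about 80 mm for the other two. It matches the 54 mm description and sits at about (516,-308). The box centre is about (628,-9), with its yaw about 7 degrees. I'll move over the box now.

Call:
{"api": "apply_moves", "payload": {"increments": [[-1, 0.0243, -0.0283, 0.001, 0, 0, 1.08], [-1, 0.0243, -0.0283, 0.001, 0, 0, 1.08], [-1, 0.0243, -0.0283, 0.001, 0, 0, 1.08], [-1, 0.0243, -0.0283, 0.001, 0, 0, 1.08], [-1, 0.0243, -0.0283, 0.001, 0, 0, 1.08]], "newtons": 20}}

```text
time_s: 1.32
ee_pos: [265.0, 414.2, 233.1]
ee_rot: [180.0, 0.0, 171.1]
force: [0.4, 0.7, 0.2]
gripper_width: 60.9
gripper_force: 0.0
```

Call:
{"api": "apply_moves", "payload": {"increments": [[-1, 0.0243, -0.0283, 0.001, 0, 0, 1.08], [-1, 0.0243, -0.0283, 0.001, 0, 0, 1.08], [-1, 0.0243, -0.0283, 0.001, 0, 0, 1.08], [-1, 0.0243, -0.0283, 0.001, 0, 0, 1.08], [-1, 0.0243, -0.0283, 0.001, 0, 0, 1.08]]}}

```text
time_s: 1.73
ee_pos: [386.6, 272.5, 238.3]
ee_rot: [180.0, 0.0, 176.5]
force: [-0.5, -0.3, -0.1]
gripper_width: 27.3
gripper_force: 0.0
```

Call:
{"api": "apply_moves", "payload": {"increments": [[-1, 0.0243, -0.0283, 0.001, 0, 0, 1.08], [-1, 0.0243, -0.0283, 0.001, 0, 0, 1.08], [-1, 0.0243, -0.0283, 0.001, 0, 0, 1.08], [-1, 0.0243, -0.0283, 0.001, 0, 0, 1.08], [-1, 0.0243, -0.0283, 0.001, 0, 0, 1.08]]}}

```text
time_s: 2.15
ee_pos: [508.1, 130.9, 243.2]
ee_rot: [180.0, 0.0, -178.1]
force: [-0.3, 0.8, -0.5]
gripper_width: 0.4
gripper_force: 0.0
```

Call:
{"api": "apply_moves", "payload": {"increments": [[-1, 0.0243, -0.0283, 0.001, 0, 0, 1.08], [-1, 0.0243, -0.0283, 0.001, 0, 0, 1.08], [-1, 0.0243, -0.0283, 0.001, 0, 0, 1.08], [-1, 0.0243, -0.0283, 0.001, 0, 0, 1.08], [-1, 0, 0, 0, 0, 0, 0]]}}

```text
time_s: 2.57
ee_pos: [608.3, 14.2, 246.4]
ee_rot: [-179.8, 0.2, -174.1]
force: [-0.7, -0.7, -0.5]
gripper_width: 0.8
gripper_force: 0.0
```

Run:
```python
from h import *
s=status.state(); print(s['ee_pos'],s['ee_rot'],s['time_s'],s['force'],s['qpos'])
f=grab('wrist','w1'); print(np.round(-np.array(f['R']).T@np.array(f['t']).ravel()))
for q in('box','lid'):
    for d in finder.boxes_of(q,'wrist')[:3]: print(q,d)
np.savez('w1.npz',K=f['intrinsics'],R=f['R'],t=f['t'])
```

```text
[608.3284273   14.22448829 246.40604243] [-1.79822692e+02  1.55907182e-01 -1.74089174e+02] 2.5667 [-0.71952636 -0.74663513 -0.46034831] [  0.34189739  20.68966991  83.38730628  -0.16646336  75.75070361
 -95.52795631]
[538.   8. 404.]
box {'rect': [192.2, 122.0, 129.2, 145.7], 'score': 0.94}
lid {'rect': [201.7, 121.7, 113.1, 141.1], 'score': 0.91}
```

View pics/w1.png

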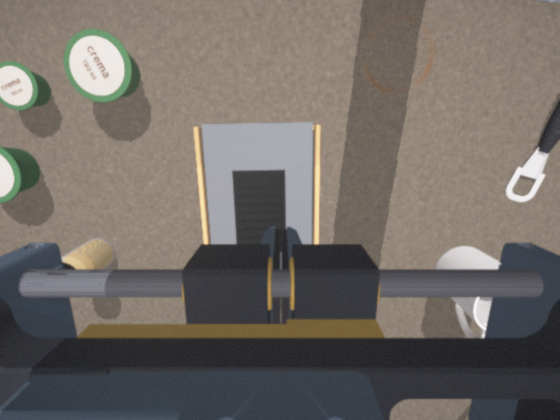

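The wrist view shows the box front. The lid's front corners are at about (203,124) and (313,122), and the patch's front edge runs (234,171)-(284,169). I'll refine the box pose from these.

Run:
```python
from h import *
im=cv2.imread('pics/w1.png').astype(int); z=np.load('w1.npz'); f={'intrinsics':z['K'],'R':z['R'],'t':z['t']}
for zz in(58,64,70,76):
    a,b,c,d=[onplane(f,p,zz)[:2] for p in((203,124),(313,122),(234,171),(284,169))]
    yaw=lambda a,b:np.degrees(np.arctan2(*(b-a)[::1]))
    print(zz,np.round([a,b,c,d],1).tolist(),'len',np.round([np.linalg.norm(b-a),np.linalg.norm(d-c)],1),'dir',np.round([np.degrees(np.arctan2(b[1]-a[1],b[0]-a[0])),np.degrees(np.arctan2(d[1]-c[1],d[0]-c[0]))],1))
    u=np.array([np.cos(np.radians(7)),np.sin(np.radians(7))]); print((a+b)/2+98.5*u,(c+d)/2+50*u)
```

```text
58 [[538.2, -80.3], [523.2, 41.8], [587.0, -42.4], [578.6, 15.2]] len [123.   58.3] dir [97.  98.3]
[628.46155608  -7.24897636] [632.43296817  -7.52161571]
64 [[538.2, -78.8], [523.5, 41.2], [586.2, -41.6], [577.9, 15.1]] len [120.9  57.3] dir [97.  98.3]
[628.59088263  -6.78205283] [631.65744039  -7.15259278]
70 [[538.2, -77.3], [523.7, 40.6], [585.3, -40.7], [577.2, 15.0]] len [118.8  56.3] dir [97.  98.3]
[628.72020918  -6.31512931] [630.88191261  -6.78356985]
76 [[538.2, -75.7], [524.0, 40.0], [584.5, -39.8], [576.5, 14.8]] len [116.6  55.2] dir [97.  98.3]
[628.84953573  -5.84820578] [630.10638483  -6.41454692]
```

Call:
{"api": "apply_moves", "payload": {"increments": [[-1, 0.004, -0.0044, -0.026, 0, 0, 0], [-1, 0.004, -0.0044, -0.026, 0, 0, 0], [-1, 0.004, -0.0044, -0.026, 0, 0, 0], [-1, 0.004, -0.0044, -0.026, 0, 0, 0], [-1, 0.004, -0.0044, -0.026, 0, 0, 0]]}}

```text
time_s: 3.13
ee_pos: [623.6, -1.2, 116.4]
ee_rot: [180.0, 0.0, -173.7]
force: [0.4, -0.1, 0.0]
gripper_width: 0.2
gripper_force: 0.0
```

Call:
{"api": "apply_moves", "payload": {"increments": [[-1, 0, 0, -0.008, 0, 0, 0], [-1, 0, 0, -0.006, 0, 0, 0], [-1, 0, 0, -0.004, 0, 0, 0], [-1, 0, 0, 0, 0, 0, 0], [-1, 0, 0, 0, 0, 0, 0]]}}

```text
time_s: 3.55
ee_pos: [624.9, -2.2, 100.4]
ee_rot: [-180.0, 0.1, -173.8]
force: [0.5, 0.2, -0.1]
gripper_width: 0.6
gripper_force: 0.0
```

Call:
{"api": "apply_moves", "payload": {"increments": [[-1, 0.0025, -0.003, -0.003, 0, 0, 0], [-1, 0.002, -0.0025, -0.003, 0, 0, 0], [-1, 0, 0, -0.002, 0, 0, 0], [-1, 0, 0, 0, 0, 0, 0]]}}

```text
time_s: 3.88
ee_pos: [628.8, -8.5, 90.6]
ee_rot: [180.0, -0.0, -173.9]
force: [0.6, 0.8, -0.2]
gripper_width: 0.6
gripper_force: 0.0
```

Call:
{"api": "apply_moves", "payload": {"increments": [[-1, 0, 0, -0.0015, 0, 0, 0], [-1, 0, 0, -0.0015, 0, 0, 0], [-1, 0, 0, 0, 0, 0, 0]]}}

```text
time_s: 4.13
ee_pos: [628.7, -8.1, 87.6]
ee_rot: [180.0, -0.0, -173.9]
force: [0.1, -0.0, -0.3]
gripper_width: 0.4
gripper_force: 0.0
```

Call:
{"api": "apply_moves", "payload": {"increments": [[-1, 0, 0, -0.0015, 0, 0, 0], [-1, 0, 0, -0.0015, 0, 0, 0], [-1, 0, 0, 0, 0, 0, 0]]}}

```text
time_s: 4.38
ee_pos: [628.7, -8.1, 84.6]
ee_rot: [180.0, -0.0, -173.8]
force: [-0.9, -0.3, -0.1]
gripper_width: 0.4
gripper_force: 0.0
```

Call:
{"api": "apply_moves", "payload": {"increments": [[-1, 0, 0, -0.0015, 0, 0, 0], [-1, 0, 0, -0.0015, 0, 0, 0], [-1, 0, 0, 0, 0, 0, 0]]}}

```text
time_s: 4.63
ee_pos: [628.7, -8.1, 81.6]
ee_rot: [180.0, -0.0, -173.8]
force: [0.8, 0.5, 1.0]
gripper_width: 0.4
gripper_force: 0.0
```

Call:
{"api": "apply_moves", "payload": {"increments": [[-1, 0, 0, -0.001, 0, 0, 0], [-1, 0, 0, -0.0005, 0, 0, 0], [-1, 0, 0, 0, 0, 0, 0]]}}

```text
time_s: 4.88
ee_pos: [628.9, -8.2, 80.3]
ee_rot: [180.0, -0.0, -173.8]
force: [0.7, 0.3, 0.6]
gripper_width: 0.7
gripper_force: 0.0
```

Call:
{"api": "apply_moves", "payload": {"increments": [[-1, 0, 0, -0.0015, 0, 0, 0], [-1, 0, 0, -0.001, 0, 0, 0], [-1, 0, 0, 0, 0, 0, 0]]}}

```text
time_s: 5.13
ee_pos: [629.2, -8.2, 78.8]
ee_rot: [-180.0, 0.0, -173.8]
force: [-2.0, 0.4, 4.7]
gripper_width: 0.6
gripper_force: 2.9
```

Call:
{"api": "apply_moves", "payload": {"increments": [[-1, 0, 0, -0.001, 0, 0, 0], [-1, 0, 0, -0.001, 0, 0, 0], [-1, 0, 0, 0, 0, 0, 0]]}}

```text
time_s: 5.38
ee_pos: [629.2, -8.2, 77.7]
ee_rot: [-180.0, 0.1, -173.8]
force: [-3.0, 0.1, 9.6]
gripper_width: 0.4
gripper_force: 5.1
```

Call:
{"api": "apply_moves", "payload": {"increments": [[-1, 0, 0, -0.0007, 0, 0, 0], [-1, -0.002, -0.00025, 0, 0, 0, 0], [-1, -0.004, -0.0005, 0, 0, 0, 0], [-1, -0.004, -0.0005, 0, 0, 0, 0], [-1, -0.004, -0.0005, 0, 0, 0, 0]]}}

```text
time_s: 5.8
ee_pos: [619.6, -9.7, 78.3]
ee_rot: [-179.9, 0.7, -173.9]
force: [4.8, 1.1, 7.7]
gripper_width: 0.4
gripper_force: 3.9
```

Run:
```python
from h import *
f=grab('scene'); 
r=finder.boxes_of('lid','scene'); print(r[:1], status.state()['force'])
c=f['color'][165:275,220:320,::-1]; cv2.imwrite('pics/l1.png',cv2.resize(c,None,fx=5,fy=5,interpolation=cv2.INTER_CUBIC))
```

```text
[{'rect': [241.2, 193.1, 51.0, 61.8], 'score': 0.63}] [4.39811586 0.75480361 7.80233444]
```

Call:
{"api": "apply_moves", "payload": {"increments": [[-1, 0, 0, -0.0007, 0, 0, 0], [-1, 0, 0, -0.0005, 0, 0, 0], [-1, -0.004, -0.0005, 0, 0, 0, 0], [-1, -0.004, -0.0005, 0, 0, 0, 0], [-1, -0.004, -0.0005, 0, 0, 0, 0]]}}

```text
time_s: 6.32
ee_pos: [608.6, -11.1, 77.8]
ee_rot: [-179.9, 0.8, -173.9]
force: [5.9, 1.8, 10.9]
gripper_width: 0.2
gripper_force: 5.0
```

Run:
```python
from h import *
f=grab('scene'); print(status.state()['force'],status.state()['ee_pos'])
c=f['color'][165:275,220:320,::-1]; cv2.imwrite('pics/l2.png',cv2.resize(c,None,fx=5,fy=5,interpolation=cv2.INTER_CUBIC))
```

```text
[ 4.24570103  1.06346267 10.40752482] [607.5924183  -11.18396571  77.68420951]
```

View pics/l2.png

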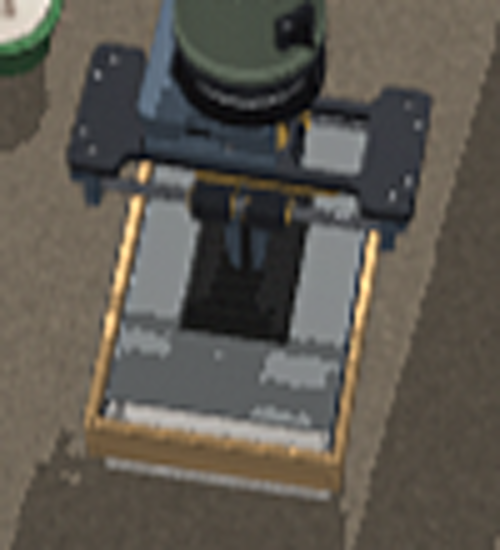

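The crop shows a pale gap at the rear of the box, around (215,425), so the lid is moving. I'll carry on at about 11 N.

Call:
{"api": "apply_moves", "payload": {"increments": [[-1, -0.005, -0.0006, -0.0002, 0, 0, 0], [-1, -0.005, -0.0006, 0, 0, 0, 0], [-1, -0.005, -0.0006, 0, 0, 0, 0], [-1, -0.005, -0.0006, 0, 0, 0, 0], [-1, -0.005, -0.0006, 0, 0, 0, 0]]}}

```text
time_s: 6.78
ee_pos: [583.7, -14.1, 77.6]
ee_rot: [-179.9, 0.9, -173.9]
force: [6.0, 1.9, 10.8]
gripper_width: 0.3
gripper_force: 5.2
```

Call:
{"api": "apply_moves", "payload": {"increments": [[-1, -0.005, -0.0006, -0.0002, 0, 0, 0], [-1, -0.006, -0.0007, 0, 0, 0, 0], [-1, -0.006, -0.0007, 0, 0, 0, 0], [-1, -0.006, -0.0007, 0, 0, 0, 0], [-1, -0.006, -0.0007, 0, 0, 0, 0]]}}

```text
time_s: 7.2
ee_pos: [554.8, -17.6, 77.3]
ee_rot: [-179.9, 0.9, -173.9]
force: [6.1, 0.8, 10.4]
gripper_width: 0.6
gripper_force: 5.4
```

Run:
```python
from h import *
f=grab('scene'); print(status.state()['force'],status.state()['ee_pos'])
c=f['color'][165:275,220:320,::-1]; cv2.imwrite('pics/l3.png',cv2.resize(c,None,fx=5,fy=5,interpolation=cv2.INTER_CUBIC))
# patch rear edge estimate: dark pixels inside box footprint along box axis at lid height 63
u=np.array([np.cos(np.radians(7)),np.sin(np.radians(7))]);v=np.array([-u[1],u[0]])
for y in(-15,15,45,-45):
  out=[]
  for x in range(-60,100,4):
    p=np.array([629,-8])+x*u+y*v; q=proj(f,[*p,63]); out.append(int(f['color'][int(round(q[1])),int(round(q[0]))].max()))
  print(y,out)
```

```text
[ 4.78844213  1.75443747 11.65940101] [553.23514457 -17.80542621  77.11429755]
-15 [39, 27, 40, 33, 23, 27, 24, 24, 28, 25, 25, 21, 77, 98, 96, 95, 95, 95, 96, 97, 95, 96, 95, 87, 168, 179, 173, 172, 174, 174, 174, 176, 179, 176, 174, 175, 176, 175, 176, 179]
15 [37, 37, 37, 39, 36, 38, 40, 24, 25, 25, 24, 36, 79, 98, 95, 94, 94, 96, 96, 95, 95, 95, 95, 80, 145, 176, 175, 175, 172, 170, 173, 172, 174, 174, 174, 174, 172, 174, 174, 178]
45 [140, 139, 140, 139, 140, 139, 140, 140, 139, 141, 138, 113, 91, 118, 143, 140, 144, 119, 90, 95, 96, 94, 125, 103, 147, 181, 175, 173, 174, 173, 173, 173, 168, 169, 172, 167, 168, 169, 172, 167]
-45 [139, 139, 139, 137, 137, 137, 138, 137, 139, 141, 119, 91, 122, 145, 140, 118, 91, 96, 95, 95, 95, 95, 95, 86, 148, 184, 179, 178, 176, 177, 182, 184, 178, 178, 180, 186, 183, 183, 186, 185]
```

Both the patch's rear edge and the lid's rear edge put the lid at about 64 mm open, so about 36 mm remain.

Call:
{"api": "apply_moves", "payload": {"increments": [[-1, -0.006, -0.0007, 0, 0, 0, 0], [-1, -0.006, -0.0007, 0, 0, 0, 0], [-1, -0.006, -0.0007, 0, 0, 0, 0], [-1, -0.006, -0.0007, 0, 0, 0, 0], [-1, -0.005, -0.0006, 0, 0, 0, 0]]}}

```text
time_s: 7.67
ee_pos: [525.6, -21.1, 77.1]
ee_rot: [-179.9, 0.8, -173.9]
force: [5.3, 0.7, 10.4]
gripper_width: 0.5
gripper_force: 5.4
```

Call:
{"api": "apply_moves", "payload": {"increments": [[-1, -0.003, -0.0004, 0, 0, 0, 0], [-1, -0.002, -0.0003, 0, 0, 0, 0], [-1, -0.001, 0, 0, 0, 0, 0]]}}

```text
time_s: 7.92
ee_pos: [520.2, -22.0, 77.2]
ee_rot: [-179.9, 0.9, -173.9]
force: [7.1, 1.1, 10.1]
gripper_width: 0.6
gripper_force: 5.1
```

```bash
cat > lid.py <<'E'
from h import *
f=grab('scene'); print(np.round(status.state()['force'],1),status.state()['ee_pos'])
u=np.array([np.cos(np.radians(7)),np.sin(np.radians(7))]);v=np.array([-u[1],u[0]])
for y in(-15,15,45,-45):
  out=[]
  for x in range(-60,104,4):
    p=np.array([629,-8])+x*u+y*v; q=proj(f,[*p,63]); out.append(int(f['color'][int(round(q[1])),int(round(q[0]))].max()))
  print(y,out)
E
python3 lid.py
```

```text
[ 5.9  0.5 10.8] [520.13160845 -21.94955342  77.16556122]
-15 [27, 24, 24, 21, 76, 97, 96, 95, 96, 95, 95, 95, 96, 95, 95, 77, 143, 177, 178, 177, 176, 174, 172, 173, 175, 174, 172, 172, 173, 175, 174, 177, 179, 176, 175, 176, 176, 175, 177, 179, 161]
15 [26, 24, 25, 49, 93, 97, 94, 95, 95, 96, 96, 94, 93, 96, 94, 88, 150, 182, 176, 175, 175, 176, 174, 176, 175, 175, 174, 175, 173, 170, 174, 173, 173, 174, 174, 173, 172, 171, 175, 177, 153]
45 [140, 118, 89, 92, 94, 143, 140, 140, 145, 90, 94, 94, 90, 144, 145, 109, 172, 180, 179, 177, 178, 178, 176, 174, 174, 176, 174, 173, 174, 171, 172, 172, 168, 168, 170, 215, 244, 211, 170, 166, 207]
-45 [141, 141, 117, 91, 120, 142, 141, 118, 94, 95, 95, 96, 96, 96, 95, 122, 169, 178, 175, 176, 177, 175, 176, 177, 176, 177, 178, 178, 177, 176, 180, 183, 179, 177, 181, 184, 184, 183, 185, 185, 159]
```

Call:
{"api": "apply_moves", "payload": {"increments": [[-1, -0.003, -0.0004, 0, 0, 0, 0], [-1, -0.003, -0.0003, 0, 0, 0, 0], [-1, 0, 0, 0, 0, 0, 0]]}}

```text
time_s: 8.22
ee_pos: [513.8, -22.7, 77.0]
ee_rot: [-179.9, 0.8, -173.9]
force: [5.0, 0.1, 10.3]
gripper_width: 0.1
gripper_force: 5.3
```

```bash
python3 lid.py
```

```text
[ 6.1  1.8 10.9] [513.86382506 -22.75859346  76.9945705 ]
-15 [27, 27, 23, 19, 77, 97, 96, 95, 95, 95, 96, 96, 96, 95, 95, 77, 145, 179, 177, 178, 175, 174, 172, 173, 174, 174, 173, 172, 174, 175, 174, 178, 177, 177, 175, 176, 175, 175, 176, 179, 161]
15 [25, 23, 25, 48, 93, 97, 96, 95, 95, 96, 95, 93, 90, 95, 94, 88, 150, 183, 177, 174, 176, 175, 175, 175, 176, 175, 175, 175, 173, 170, 173, 172, 174, 175, 174, 175, 173, 174, 175, 177, 154]
45 [144, 90, 122, 120, 143, 141, 144, 119, 92, 95, 94, 95, 145, 141, 144, 108, 173, 181, 178, 176, 177, 179, 176, 175, 175, 175, 174, 174, 173, 172, 172, 173, 169, 169, 172, 167, 168, 169, 179, 212, 204]
-45 [89, 91, 124, 139, 142, 118, 91, 95, 97, 96, 95, 95, 95, 95, 96, 123, 170, 179, 175, 176, 176, 174, 176, 178, 177, 177, 178, 178, 176, 178, 181, 184, 180, 177, 181, 185, 183, 183, 186, 185, 159]
```

The lid is at its stop, about 97–100 mm open. Next I'll lift and go to look at the capsule.

Call:
{"api": "apply_moves", "payload": {"increments": [[-1, 0, 0, 0.01, 0, 0, 0], [-1, 0, 0, 0.025, 0, 0, 0], [-1, 0, 0, 0.038, 0, 0, 0], [-1, 0, 0, 0.038, 0, 0, 0], [0.6, 0.007, -0.035, 0, 0, 0, -3.1]]}}

```text
time_s: 8.68
ee_pos: [517.8, -54.4, 192.0]
ee_rot: [180.0, 0.7, -176.7]
force: [1.6, -0.6, 0.8]
gripper_width: 4.3
gripper_force: 0.0
```

Call:
{"api": "apply_moves", "payload": {"increments": [[0.6, 0.007, -0.035, 0, 0, 0, -3.1], [0.6, 0.007, -0.035, 0, 0, 0, -3.1], [0.6, 0.007, -0.035, 0, 0, 0, -3.1], [0.6, 0.007, -0.035, 0, 0, 0, -3.1], [0.6, 0.007, -0.035, 0, 0, 0, -3.1]]}}

```text
time_s: 9.1
ee_pos: [549.4, -234.1, 184.7]
ee_rot: [180.0, -0.1, 167.4]
force: [0.9, 0.8, -0.3]
gripper_width: 37.9
gripper_force: 0.0
```

Call:
{"api": "apply_moves", "payload": {"increments": [[0.6, 0.007, -0.035, 0, 0, 0, -3.1], [0.6, 0.007, -0.035, 0, 0, 0, -3.1], [0.6, 0, 0, 0, 0, 0, 0], [0.6, 0, 0, 0, 0, 0, 0]]}}

```text
time_s: 9.43
ee_pos: [563.3, -304.0, 183.8]
ee_rot: [180.0, -0.1, 161.2]
force: [0.5, 0.4, 0.2]
gripper_width: 64.1
gripper_force: 0.0
```

Run:
```python
from h import *
s=status.state(); print(s['ee_pos'],s['ee_rot'],s['force'],s['qpos'],s['gripper_width'])
f=grab('wrist','w2')
for d in finder.trace('capsule','wrist')[:4]:
    fl=(d['pixels'])&(f['color'].min(2)>110); fy,fx=np.where(fl); cf=np.array([fx.mean(),fy.mean()]);r=d['rect'];c=np.array([r[0]+r[2]/2,r[1]+r[3]/2])
    print(round(d['score'],2),r,cf,[np.round(onplane(f,cf,z),1) for z in(29,34)],np.linalg.norm(onplane(f,c-[r[2]/2,0],34)-onplane(f,c+[r[2]/2,0],34)))
```

```text
[ 563.30828585 -304.02083197  183.82877271] [ 1.79966361e+02 -1.04015502e-01  1.61210848e+02] [0.45241611 0.39766268 0.23322191] [-2.93924057e+01  2.58344533e+01  8.43392125e+01  1.48245126e-02
  6.99347640e+01 -1.00608322e+02] 64.11853608417309
0.89 [235.6, 134.5, 51.8, 56.2] [261.48742138 161.69119497] [array([ 517.5, -308. ,   29. ]), array([ 517.2, -307.6,   34. ])] 53.2143168124477
0.81 [317.9, 53.0, 78.8, 89.2] [356.82958801  96.06554307] [array([ 487.3, -197.1,   29. ]), array([ 487.5, -198.5,   34. ])] 76.80608536574938
0.58 [230.7, 224.0, 71.9, 46.0] [265.4391069  255.25845737] [array([ 617.8, -339.1,   29. ]), array([ 615.9, -338.2,   34. ])] 79.5562356218714
```

View pics/w2.png

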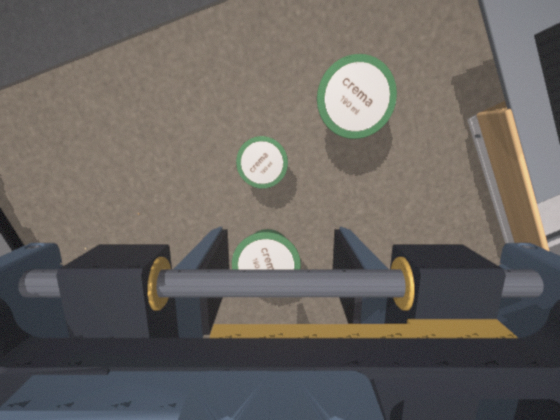

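The wrist view shows the small capsule at (261,162), about 53 mm wide and at (517,-308), which agrees with the other views. I'll go down and grip it.

Call:
{"api": "apply_moves", "payload": {"increments": [[0.6, -0.0232, -0.002, 0, 0, 0, 0], [0.6, -0.0232, -0.002, -0.02, 0, 0, 0], [0.6, 0, 0, -0.035, 0, 0, 0], [0.6, 0, 0, -0.035, 0, 0, 0], [0.6, 0, 0, -0.02, 0, 0, 0]]}}

```text
time_s: 9.95
ee_pos: [515.3, -303.9, 72.2]
ee_rot: [179.9, -0.3, 161.4]
force: [-1.1, 0.8, -1.7]
gripper_width: 73.2
gripper_force: 0.0
```

Call:
{"api": "apply_moves", "payload": {"increments": [[0.6, 0, 0, 0, 0, 0, 0], [0.6, 0, 0, 0, 0, 0, 0]]}}

```text
time_s: 10.12
ee_pos: [517.1, -305.1, 74.5]
ee_rot: [180.0, -0.1, 161.4]
force: [0.1, 0.3, 0.1]
gripper_width: 73.1
gripper_force: 0.0
```

Call:
{"api": "apply_moves", "payload": {"increments": [[0.6, 0, -0.0025, -0.015, 0, 0, 0], [0.6, 0, 0, -0.02, 0, 0, 0], [0.6, 0, 0, -0.014, 0, 0, 0], [0.6, 0, 0, -0.005, 0, 0, 0], [0.6, 0, 0, 0, 0, 0, 0]]}}

```text
time_s: 10.53
ee_pos: [518.0, -308.8, 21.4]
ee_rot: [-180.0, 0.0, 161.4]
force: [-0.0, -0.3, 0.9]
gripper_width: 73.2
gripper_force: 0.0
```

Call:
{"api": "apply_moves", "payload": {"increments": [[0.1, 0, 0, 0, 0, 0, 0], [-0.2, 0, 0, 0, 0, 0, 0], [-0.4, 0, 0, 0, 0, 0, 0], [-0.4, 0, 0, 0, 0, 0, 0], [-0.4, 0, 0, 0, 0, 0, 0]], "newtons": 6}}

```text
time_s: 10.95
ee_pos: [518.3, -309.5, 21.9]
ee_rot: [-180.0, 0.1, 161.3]
force: [0.1, 0.3, 4.6]
gripper_width: 51.2
gripper_force: 6.0
```

Call:
{"api": "apply_moves", "payload": {"increments": [[-0.4, 0, 0, 0.005, 0, 0, 0], [-0.4, 0, 0, 0.01, 0, 0, 0], [-0.4, 0, 0, 0.015, 0, 0, 0], [-0.4, 0, 0, 0, 0, 0, 0], [-0.4, 0, 0, 0, 0, 0, 0]]}}

```text
time_s: 11.37
ee_pos: [518.1, -309.5, 51.8]
ee_rot: [-180.0, 0.1, 161.3]
force: [-0.7, -0.6, 0.8]
gripper_width: 51.4
gripper_force: 6.0
```

Run:
```python
from h import *
s=status.state(); print(s['ee_pos'],s['force'],s['gripper_width'],s['gripper_force'])
f=grab('scene'); g=grab('wrist')
c=f['color'][130:210,145:235,::-1]; w=g['color'][100:420,100:460,::-1]
cv2.imwrite('pics/g1.png',np.hstack([cv2.resize(c,(360,320),interpolation=cv2.INTER_CUBIC),w]))
```

```text
[ 518.08478905 -309.52767657   51.75146564] [-0.66261752 -0.55547028  0.76208273] 51.35120323565856 5.999965466035064
```

View pics/g1.png

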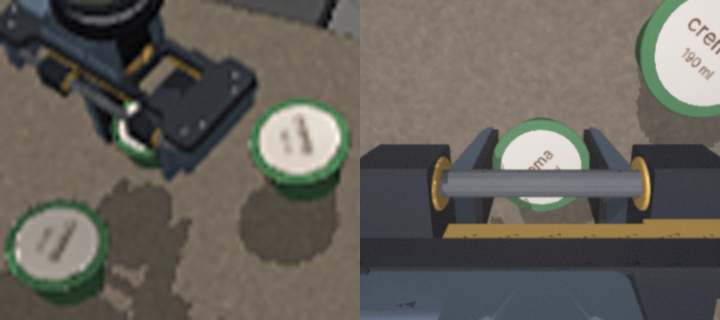

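The capsule is held level between the fingers, visible at (540,165) in the right half. I'll lift it and carry it to the rear opening.

Call:
{"api": "apply_moves", "payload": {"increments": [[-0.4, 0, 0, 0.03, 0, 0, 0], [-0.4, 0, 0, 0.035, 0, 0, 0], [-0.4, 0, 0, 0.035, 0, 0, 0], [-0.4, 0.0156, 0.0307, 0, 0, 0, 2.57], [-0.4, 0.0156, 0.0307, 0, 0, 0, 2.57]]}}

```text
time_s: 11.88
ee_pos: [549.6, -248.9, 152.7]
ee_rot: [-179.9, 0.2, 166.4]
force: [1.5, -0.0, -0.9]
gripper_width: 51.7
gripper_force: 6.0
```

Call:
{"api": "apply_moves", "payload": {"increments": [[-0.4, 0.0156, 0.0307, 0, 0, 0, 2.57], [-0.4, 0.0156, 0.0307, 0, 0, 0, 2.57], [-0.4, 0.0156, 0.0307, 0, 0, 0, 2.57], [-0.4, 0.0156, 0.0307, 0, 0, 0, 2.57], [-0.4, 0.0156, 0.0307, 0, 0, 0, 2.57]]}}

```text
time_s: 12.3
ee_pos: [626.7, -92.6, 149.7]
ee_rot: [180.0, -0.1, 179.5]
force: [1.0, 0.8, 0.1]
gripper_width: 51.0
gripper_force: 6.0
```

Call:
{"api": "apply_moves", "payload": {"increments": [[-0.4, 0.0156, 0.0307, 0, 0, 0, 2.57], [-0.4, 0.0156, 0.0307, 0, 0, 0, 2.57], [-0.4, 0.0156, 0.0307, 0, 0, 0, 2.57], [-0.4, 0, 0, 0, 0, 0, 0], [-0.4, 0, 0, 0, 0, 0, 0]]}}

```text
time_s: 12.72
ee_pos: [673.5, -0.4, 149.2]
ee_rot: [180.0, -0.1, -172.8]
force: [-0.1, -0.3, 0.1]
gripper_width: 51.5
gripper_force: 6.0
```

Run:
```python
from h import *
s=status.state(); print(s['ee_pos'],s['ee_rot'],s['force'],s['gripper_width'],s['gripper_force'])
g=grab('wrist'); f=grab('scene')
c=f['color'][150:290,200:340,::-1]; w=g['color'][:,80:480,::-1]
cv2.imwrite('pics/p1.png',np.hstack([cv2.resize(c,(400,420),interpolation=cv2.INTER_CUBIC),w]))
```

```text
[ 6.73455746e+02 -3.71358135e-01  1.49173577e+02] [ 1.79988020e+02 -1.27806513e-01 -1.72788530e+02] [-0.05192964 -0.30213866  0.0774386 ] 51.45305136040748 5.999935829022434
```

View pics/p1.png

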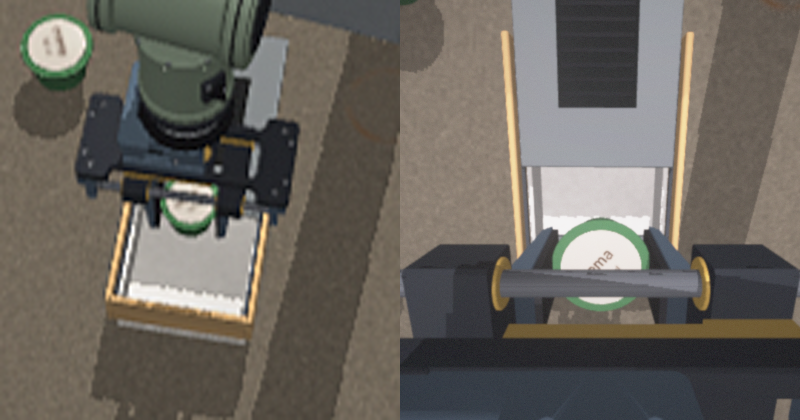

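The capsule is centred across the opening: its foil at x≈600 against the box walls at 530 and 665. I'll lower it.

Call:
{"api": "apply_moves", "payload": {"increments": [[-0.4, 0, -0.002, -0.02, 0, 0, 0], [-0.4, 0, 0, -0.03, 0, 0, 0], [-0.4, 0, 0, -0.03, 0, 0, 0], [-0.4, 0, 0, -0.022, 0, 0, 0], [-0.4, 0, 0, -0.01, 0, 0, 0]]}}

```text
time_s: 13.23
ee_pos: [670.5, -5.8, 35.1]
ee_rot: [180.0, -0.4, -173.1]
force: [0.2, -0.3, -0.6]
gripper_width: 51.5
gripper_force: 6.0
```

Call:
{"api": "apply_moves", "payload": {"increments": [[-0.4, 0, 0, -0.003, 0, 0, 0], [-0.4, 0, 0, -0.002, 0, 0, 0], [-0.4, 0, 0, 0, 0, 0, 0]]}}

```text
time_s: 13.48
ee_pos: [674.2, -4.7, 34.8]
ee_rot: [-180.0, 0.1, -173.0]
force: [-0.7, -0.4, -0.9]
gripper_width: 51.0
gripper_force: 6.0
```

Call:
{"api": "apply_moves", "payload": {"increments": [[-0.4, 0, 0, -0.002, 0, 0, 0], [-0.4, 0, 0, -0.002, 0, 0, 0], [-0.4, 0, 0, -0.002, 0, 0, 0], [-0.4, 0, 0, 0, 0, 0, 0]]}}

```text
time_s: 13.82
ee_pos: [673.5, -4.1, 27.8]
ee_rot: [180.0, 0.0, -172.9]
force: [0.5, 0.3, -0.2]
gripper_width: 51.5
gripper_force: 6.0
```

Call:
{"api": "apply_moves", "payload": {"increments": [[-0.4, 0, 0, -0.001, 0, 0, 0], [-0.4, 0, 0, 0, 0, 0, 0]]}}

```text
time_s: 13.98
ee_pos: [673.7, -4.1, 27.0]
ee_rot: [180.0, 0.0, -172.9]
force: [-0.1, -0.8, 1.4]
gripper_width: 51.5
gripper_force: 6.0
```

The capsule touched the floor at TCP 27, as predicted. I'll release it and rise.

Call:
{"api": "apply_moves", "payload": {"increments": [[0.2, 0, 0, -0.0003, 0, 0, 0], [0.3, 0, 0, 0, 0, 0, 0], [0.4, 0, 0, 0, 0, 0, 0], [0.45, 0, 0, 0, 0, 0, 0], [0.45, 0, 0, 0, 0, 0, 0]]}}

```text
time_s: 14.4
ee_pos: [673.5, -4.1, 26.3]
ee_rot: [180.0, -0.0, -173.0]
force: [-0.5, -0.0, 0.3]
gripper_width: 66.2
gripper_force: 0.0
```

Call:
{"api": "apply_moves", "payload": {"increments": [[0.45, 0, 0, 0.005, 0, 0, 0], [0.45, 0, 0, 0.015, 0, 0, 0], [0.45, 0, 0, 0.03, 0, 0, 0], [0.45, 0, 0, 0.035, 0, 0, 0], [0.45, 0, 0, 0.035, 0, 0, 0]]}}

```text
time_s: 14.82
ee_pos: [673.0, -4.1, 147.5]
ee_rot: [180.0, -0.1, -173.0]
force: [0.2, -0.3, 0.4]
gripper_width: 66.0
gripper_force: 0.0
```

Call:
{"api": "apply_moves", "payload": {"increments": [[0.45, 0.02, 0.002, 0.025, 0, 0, 0], [-1, 0.02, 0.002, 0, 0, 0, 0], [-1, 0, 0, 0, 0, 0, 0]]}}

```text
time_s: 15.07
ee_pos: [717.5, 0.2, 174.4]
ee_rot: [-180.0, 0.5, -172.9]
force: [0.1, -0.6, -0.8]
gripper_width: 55.6
gripper_force: 0.0
```

Run:
```python
from h import *
s=status.state(); print(s['ee_pos'],s['ee_rot'],s['force'],s['gripper_width'],s['gripper_force'])
g=grab('wrist'); 
r=finder.trace('capsule','wrist')
for d in r[:3]:
    ys,xs=np.where(d['pixels']&(g['color'].min(2)>110)); print(d['score'],d['rect'],onplane(g,(xs.mean(),ys.mean()),39))
f=grab('scene')
c=f['color'][150:290,200:340,::-1]; w=g['color'][:,80:480,::-1]
cv2.imwrite('pics/p2.png',np.hstack([cv2.resize(c,(400,420),interpolation=cv2.INTER_CUBIC),w]))
```

```text
[7.17484685e+02 1.72599059e-01 1.74369915e+02] [-179.95033054    0.4894179  -172.93333093] [ 0.10115962 -0.64091233 -0.76647468] 55.59621903827707 0.0
0.59 [257.2, 132.4, 50.0, 55.2] [673.67106966  -4.01891427  39.        ]
```

View pics/p2.png

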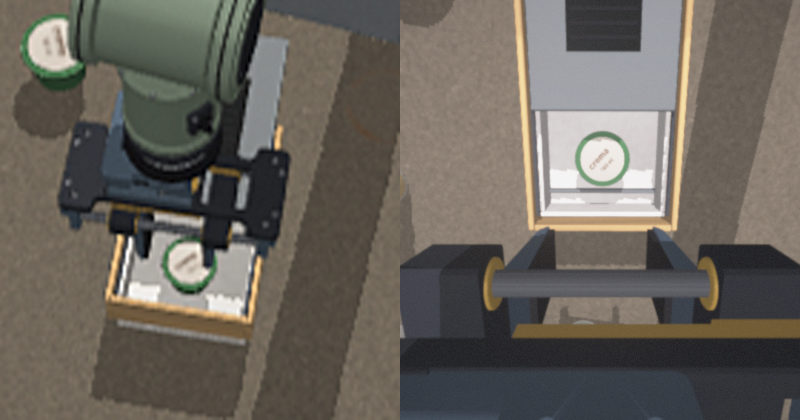

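The capsule stands upright in the box with its foil at (602,158), at world (674,-4). Now to shut the lid.

Call:
{"api": "apply_moves", "payload": {"increments": [[-1, -0.0342, -0.0037, 0, 0, 0, 0], [-1, -0.0342, -0.0037, 0, 0, 0, 0], [-1, -0.0342, -0.0037, 0, 0, 0, 0], [-1, -0.0342, -0.0037, 0, 0, 0, 0], [-1, -0.0342, -0.0037, 0, 0, 0, 0]]}}

```text
time_s: 15.63
ee_pos: [539.2, -18.8, 170.4]
ee_rot: [180.0, -0.2, -172.9]
force: [0.1, 0.4, 0.7]
gripper_width: 10.7
gripper_force: 0.0
```

Call:
{"api": "apply_moves", "payload": {"increments": [[-1, -0.0342, -0.0037, 0, 0, 0, 0], [-1, 0, 0, -0.02, 0, 0, 0], [-1, 0, 0, -0.025, 0, 0, 0], [-1, 0, 0, -0.022, 0, 0, 0], [-1, 0, 0, -0.005, 0, 0, 0]], "newtons": 20}}

```text
time_s: 16.05
ee_pos: [504.3, -22.2, 96.2]
ee_rot: [179.9, -0.5, -173.0]
force: [0.4, 0.7, -0.8]
gripper_width: 0.2
gripper_force: 0.0
```

Call:
{"api": "apply_moves", "payload": {"increments": [[-1, 0, 0, -0.005, 0, 0, 0], [-1, 0, 0, 0, 0, 0, 0], [-1, 0, 0, 0, 0, 0, 0], [-1, 0, 0, 0, 0, 0, 0]]}}

```text
time_s: 16.38
ee_pos: [509.1, -22.3, 95.4]
ee_rot: [-180.0, 0.1, -172.9]
force: [-1.0, 0.7, 0.2]
gripper_width: 0.4
gripper_force: 0.0
```

Call:
{"api": "apply_moves", "payload": {"increments": [[-1, 0.002, 0, -0.005, 0, 0, 0], [-1, 0.001, 0, -0.005, 0, 0, 0], [-1, 0, 0, -0.004, 0, 0, 0], [-1, 0, 0, 0, 0, 0, 0]]}}

```text
time_s: 16.72
ee_pos: [511.4, -22.3, 79.7]
ee_rot: [180.0, -0.0, -172.9]
force: [1.6, 0.3, 0.8]
gripper_width: 0.4
gripper_force: 0.0
```

Call:
{"api": "apply_moves", "payload": {"increments": [[-1, 0, 0, -0.001, 0, 0, 0], [-1, 0, 0, -0.001, 0, 0, 0], [-1, 0, 0, 0, 0, 0, 0]]}}

```text
time_s: 16.97
ee_pos: [511.3, -22.3, 78.7]
ee_rot: [180.0, 0.0, -172.9]
force: [-1.3, 0.7, 5.2]
gripper_width: 0.4
gripper_force: 2.6
```

Contact at about 79. I'll press to around 11 N and push.

Call:
{"api": "apply_moves", "payload": {"increments": [[-1, 0, 0, -0.001, 0, 0, 0], [-1, 0, 0, -0.001, 0, 0, 0], [-1, 0, 0, -0.0005, 0, 0, 0], [-1, 0, 0, 0, 0, 0, 0]]}}

```text
time_s: 17.3
ee_pos: [511.3, -22.4, 77.1]
ee_rot: [-180.0, 0.0, -172.9]
force: [-4.4, -0.0, 11.2]
gripper_width: 0.6
gripper_force: 5.5
```

Call:
{"api": "apply_moves", "payload": {"increments": [[-1, 0.003, 0.0004, 0, 0, 0, 0], [-1, 0.004, 0.0005, 0, 0, 0, 0], [-1, 0.004, 0.0005, 0, 0, 0, 0]]}}

```text
time_s: 17.55
ee_pos: [520.6, -21.2, 76.9]
ee_rot: [180.0, -0.2, -172.9]
force: [-6.2, -0.7, 12.4]
gripper_width: 0.6
gripper_force: 6.0
```

Call:
{"api": "apply_moves", "payload": {"increments": [[-1, 0.005, 0.0006, 0, 0, 0, 0], [-1, 0.005, 0.0006, 0, 0, 0, 0], [-1, 0.005, 0.0006, 0, 0, 0, 0], [-1, 0.005, 0.0006, 0, 0, 0, 0], [-1, 0.005, 0.0006, 0, 0, 0, 0]]}}

```text
time_s: 17.97
ee_pos: [545.8, -18.2, 77.1]
ee_rot: [180.0, -0.2, -172.9]
force: [-6.1, -0.9, 13.2]
gripper_width: 0.5
gripper_force: 6.1
```

```bash
python3 lid.py
```

```text
[-4.5  0.  11.3] [547.08573231 -18.00820545  77.1666205 ]
-15 [31, 29, 23, 26, 27, 27, 28, 22, 24, 25, 23, 25, 31, 101, 97, 96, 96, 96, 96, 95, 96, 95, 96, 98, 78, 97, 97, 165, 166, 163, 162, 161, 125, 82, 162, 185, 177, 174, 176, 180, 163]
15 [39, 37, 39, 38, 41, 34, 26, 22, 28, 24, 23, 22, 58, 92, 97, 96, 96, 97, 96, 95, 95, 94, 95, 97, 78, 149, 161, 160, 158, 159, 158, 164, 173, 130, 82, 56, 77, 179, 177, 177, 154]
45 [140, 140, 140, 140, 139, 140, 141, 141, 144, 90, 90, 121, 142, 140, 141, 146, 91, 95, 95, 92, 145, 139, 139, 114, 115, 165, 176, 174, 173, 173, 172, 174, 169, 168, 171, 167, 169, 169, 172, 166, 208]
-45 [139, 139, 137, 138, 138, 139, 138, 140, 117, 87, 94, 123, 141, 141, 116, 95, 95, 96, 95, 95, 96, 96, 95, 94, 104, 157, 179, 178, 176, 178, 182, 184, 179, 178, 182, 185, 183, 183, 186, 185, 160]
```

The lid is at about 62 mm and follows with no slip. I'll continue.

Call:
{"api": "apply_moves", "payload": {"increments": [[-1, 0.005, 0.0006, 0, 0, 0, 0], [-1, 0.006, 0.0007, 0, 0, 0, 0], [-1, 0.006, 0.0007, 0, 0, 0, 0], [-1, 0.006, 0.0007, 0, 0, 0, 0], [-1, 0.006, 0.0007, 0, 0, 0, 0]]}}

```text
time_s: 18.43
ee_pos: [574.8, -14.6, 77.2]
ee_rot: [180.0, -0.2, -172.9]
force: [-6.1, -0.7, 12.2]
gripper_width: 0.3
gripper_force: 6.0
```

Call:
{"api": "apply_moves", "payload": {"increments": [[-1, 0.006, 0.0007, 0, 0, 0, 0], [-1, 0.006, 0.0007, 0, 0, 0, 0], [-1, 0.006, 0.0007, 0, 0, 0, 0], [-1, 0.005, 0.0006, 0, 0, 0, 0], [-1, 0.003, 0.0004, 0, 0, 0, 0]]}}

```text
time_s: 18.85
ee_pos: [601.3, -11.4, 77.3]
ee_rot: [180.0, -0.1, -172.9]
force: [-5.4, -1.0, 11.8]
gripper_width: 0.3
gripper_force: 5.9
```

```bash
python3 lid.py
```

```text
[-5.  -0.  11.4] [601.78378898 -11.38367232  77.29758972]
-15 [100, 64, 38, 39, 35, 22, 31, 44, 47, 36, 35, 37, 40, 30, 38, 39, 32, 25, 27, 21, 27, 25, 23, 27, 25, 25, 32, 100, 97, 96, 95, 96, 95, 96, 95, 96, 96, 95, 86, 187, 162]
15 [72, 39, 38, 38, 35, 28, 27, 36, 38, 38, 34, 37, 34, 36, 36, 37, 40, 38, 28, 24, 26, 23, 25, 25, 24, 22, 61, 94, 94, 95, 95, 96, 96, 95, 95, 95, 95, 92, 122, 172, 155]
45 [129, 134, 111, 77, 80, 147, 141, 141, 141, 140, 140, 139, 140, 140, 139, 140, 140, 139, 139, 139, 140, 141, 143, 89, 91, 93, 139, 138, 139, 120, 92, 95, 94, 95, 144, 139, 141, 117, 143, 180, 172]
-45 [149, 147, 118, 73, 90, 130, 141, 139, 138, 138, 138, 138, 139, 138, 138, 138, 138, 138, 138, 137, 137, 138, 119, 91, 93, 95, 140, 141, 119, 96, 95, 95, 97, 96, 96, 96, 97, 96, 153, 196, 161]
```

About 7 mm are left. I'll push 12 mm so that the lid reaches the stop.

Call:
{"api": "apply_moves", "payload": {"increments": [[-1, 0.003, 0.0004, 0, 0, 0, 0], [-1, 0.003, 0.0004, 0, 0, 0, 0], [-1, 0.003, 0.0004, 0, 0, 0, 0], [-1, 0.003, 0.0004, 0, 0, 0, 0], [-1, 0, 0, 0, 0, 0, 0]]}}

```text
time_s: 19.32
ee_pos: [612.6, -10.1, 77.2]
ee_rot: [180.0, -0.2, -172.9]
force: [-5.7, -0.6, 12.3]
gripper_width: 0.3
gripper_force: 6.1
```

```bash
python3 lid.py
```

```text
[-6.8 -0.7 10.8] [612.61036395 -10.04446233  77.26624303]
-15 [76, 34, 72, 89, 50, 93, 37, 36, 28, 33, 41, 36, 37, 38, 39, 38, 40, 31, 33, 26, 25, 22, 28, 27, 24, 29, 25, 26, 20, 77, 97, 97, 97, 96, 96, 96, 96, 95, 96, 97, 137]
15 [61, 44, 33, 70, 40, 39, 38, 31, 24, 30, 31, 40, 37, 37, 34, 37, 38, 35, 37, 35, 38, 39, 24, 23, 24, 26, 23, 24, 32, 78, 100, 96, 95, 95, 95, 96, 96, 95, 96, 96, 153]
45 [52, 25, 85, 123, 151, 109, 97, 80, 115, 141, 140, 140, 139, 140, 138, 140, 139, 140, 140, 140, 140, 141, 139, 138, 140, 142, 94, 92, 124, 140, 140, 139, 121, 91, 95, 93, 123, 144, 140, 141, 149]
-45 [60, 42, 35, 149, 147, 106, 69, 97, 145, 141, 138, 139, 139, 138, 139, 139, 139, 138, 139, 137, 137, 137, 138, 137, 139, 140, 94, 92, 123, 141, 141, 117, 94, 95, 96, 96, 96, 96, 98, 96, 169]
```

Call:
{"api": "apply_moves", "payload": {"increments": [[-1, 0.003, 0.0004, 0, 0, 0, 0], [-1, 0.003, 0.0004, 0, 0, 0, 0], [-1, 0, 0, 0, 0, 0, 0]]}}

```text
time_s: 19.62
ee_pos: [618.2, -9.4, 77.1]
ee_rot: [-180.0, -0.3, -172.9]
force: [-7.5, -1.0, 13.1]
gripper_width: 0.8
gripper_force: 6.1
```

Call:
{"api": "apply_moves", "payload": {"increments": [[-1, 0, 0, 0.004, 0, 0, 0], [-1, 0, 0, 0.025, 0, 0, 0], [-1, 0, 0, 0.035, 0, 0, 0], [-1, 0, 0, 0.04, 0, 0, 0], [-1, 0, 0, 0.035, 0, 0, 0]]}}

```text
time_s: 20.03
ee_pos: [620.1, -9.0, 216.6]
ee_rot: [180.0, -0.0, -173.0]
force: [0.7, 0.3, 1.2]
gripper_width: 0.6
gripper_force: 0.0
```

Call:
{"api": "apply_moves", "payload": {"increments": [[-1, -0.03, 0, 0.025, 0, 0, 0], [-1, -0.035, 0, 0, 0, 0, 0], [-1, -0.035, 0, 0, 0, 0, 0], [-1, 0, 0, 0, 0, 0, 0], [-1, 0, 0, 0, 0, 0, 0]]}}

```text
time_s: 20.45
ee_pos: [518.7, -9.0, 240.2]
ee_rot: [180.0, 0.0, -173.0]
force: [0.3, 0.5, 0.4]
gripper_width: 0.5
gripper_force: 0.0
```

```bash
python3 lid.py
python3 - <<'E'
from h import *
f=grab('scene'); g=grab('top')
cv2.imwrite('pics/e.png',np.hstack([cv2.resize(i[...,::-1],(400,400),interpolation=cv2.INTER_CUBIC) for i in (f['color'][165:275,215:325],g['color'][155:265,225:335])]))
E
```

```text
[-0.1  0.1 -0. ] [520.33617601  -9.02740056 240.24131891]
-15 [139, 143, 146, 121, 61, 37, 39, 36, 37, 39, 38, 39, 38, 34, 35, 38, 39, 39, 38, 35, 38, 38, 38, 39, 36, 38, 38, 35, 46, 120, 144, 124, 101, 95, 96, 96, 96, 97, 96, 98, 137]
15 [141, 141, 143, 115, 24, 35, 37, 39, 39, 39, 38, 37, 36, 37, 40, 38, 41, 38, 38, 37, 38, 41, 39, 38, 39, 38, 38, 37, 88, 136, 142, 138, 138, 141, 92, 95, 96, 97, 96, 99, 154]
45 [141, 142, 142, 140, 142, 140, 142, 141, 142, 141, 141, 140, 140, 140, 141, 140, 140, 141, 140, 140, 140, 140, 138, 139, 139, 138, 139, 141, 139, 139, 139, 139, 139, 139, 141, 89, 94, 97, 97, 95, 145]
-45 [141, 140, 140, 140, 140, 139, 139, 139, 140, 138, 140, 139, 139, 139, 140, 140, 139, 139, 139, 139, 138, 138, 138, 138, 138, 138, 138, 138, 137, 138, 138, 139, 138, 138, 139, 138, 138, 137, 137, 145, 165]
```

View pics/e.png

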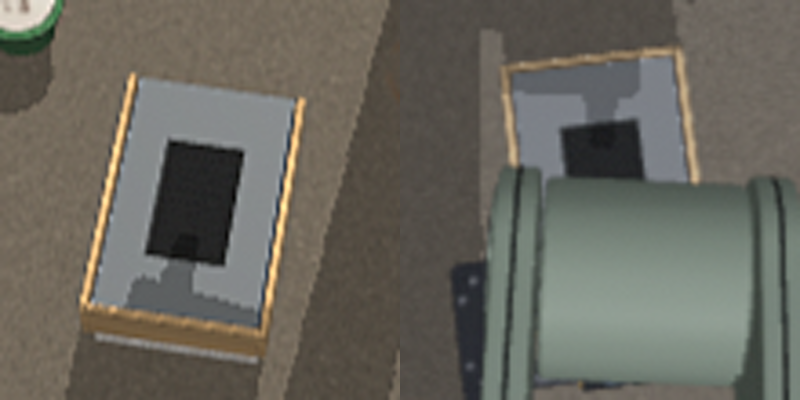

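The lid is flush against the rear collar with no gap. Before handing in, I'll compare the patch's place with the first picture.

Run:
```python
from h import *
f=grab('scene'); g=f['color'].max(2); m=np.zeros(g.shape,np.uint8); m[185:262,240:300]=g[185:262,240:300]<45
k,l,st,ce=cv2.connectedComponentsWithStats(m); i=1+st[1:,4].argmax(); c=ce[i]
e=np.linalg.norm(onplane(f,c,64)-onplane(f,(268.70,219.38),64)); print(st[i],c,e)
if e<3: print(env.job_done())
```

```text
[255 204  27  34 651] [268.50691244 220.48847926] 3.4514636289908194
```

The 3.4 mm offset is toward the rear, which is the shut direction, and the last push against the stop did not move the lid. It is fully shut, so I'm handing in.

```bash
python3 -c "
from h import *
print(env.job_done())"
```

```text
the job is handed in; nothing more can be done
None
```

The small green capsule is standing upright in the box, the lid is slid fully shut, and I've handed the job in; no verdict came back.

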